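# Hold the terminal box cover down on its seal

## Robot

A 6-joint arm with a two-finger parallel gripper is mounted at the origin on the work surface; the furniture and walls round the work are solid. World frame = base frame: x ahead of the robot, y to its left, z up, the work surface at z = 0. Lengths are in m, angles in degrees, forces in N, time in s.
With the tool pointing down it reaches from about 0.4 to 0.825 m from the base axis. Payload 7 kg.
Tool frame: the origin (TCP) lies at the centre of the arm's flange, where the gripper is bolted on; the fingertips stand 178 mm ahead of it and the grasp point (between the pads) lies 159 mm ahead of it (ctrl.hold_point_z is the distance from the TCP to the grasp point, in m); z points along the fingers, y is the line along which they close (so a half turn about z gives the same grasp; the last joint's range is limited). The gripper opens to 88 mm and grips with 3 to 60 N. Pads are 19 mm wide; open, the fingers measure 130 mm over their backs; the gripper's body (78 mm by 193 mm) begins 47 mm behind the grasp point.
Start: joints at [-52.191, 20.546, 0.682, 0, -70.136, -16.507], TCP at [0.245, -0.629, 0.405] pointing down, gripper open.
Joint ranges: [-176.03, 176.03], [-82.01, 121.73], [-58.28, 71.71], [-173.87, 95.51], [-174.79, -0.11], [-173.66, 173.66]. Speed limits (degrees/s): [136.94, 136.94, 172.46, 180, 180, 180].

## Interface

Orientations are given as [roll, pitch, yaw] about the fixed x, y, z axes, in that order (R = Rz(yaw) Ry(pitch) Rx(roll)).
In Python, from plant import ctrl gives the robot as it stands.
- The arm moves only by the shell command python3 -m inch 'ROWS'. ROWS is JSON, one flat list of numbers, 7 for each row, row after row: the closure, from 0 (fully open) to 1 (shut), then the shift along the tool's x, y, z in mm, then the turn, a rotation vector about the tool's x, y, z in degrees. In form: [hand, x, y, z, wx, wy, wz, hand, x, y, z, wx, wy, wz, ...]. A call has 1 to 5 rows; each row is the pose to reach, as a shift and turn from the pose commanded when the call began, along the tool's axes at that moment; what a row does not reach only later rows make up. A row lasts 1/10 s, in which the tool goes at most 50 mm and 8.59 degrees, less where a joint would pass 70% of its speed; a pose out of reach is approached as far as the arm can. A call with a gripper value outside its range is refused whole. The fingers move at their own pace and stop on an object; the grip force is fixed at half the most. Time passes only in rows, so rows that repeat a pose let the fingers close. It gives the time, the measured TCP pose, the force, the opening and the grip force at its end, in the units of the state.
- ctrl.get_obs(): the state, without advancing time (a new reading comes with each control period).
- ctrl.snapshot(name): name is "scene" or "top" or "wrist"; returns a dict with "frame" (384x512x3 uint8, red, green, blue), "K" (3x3 intrinsics, pixels), "k1" (the pictures are not rectified: a ray, as slopes to the right and down, at radius r is drawn at 1 + k1 r^2 times it, then the intrinsics apply), "R" (3x3) and "t" (3): a world point X has camera coordinates R X + t. Camera axes: x right, y down, z forward; pixel columns grow to the right and rows downward; lengths in m; the calibration is good to about 2 mm. A picture is of the moment at which its call begins. There is no depth.
- ctrl.close_job(): hands the job in; it is judged then, once.
Trained networks look in a picture, given as the dict that the camera call returned (one of the last four; its "shot" number tells which), for a name from the list of things; names that differ only in an ending like _2 or _b are one class to them, and where a whole thing is asked for, a point or a joint stands for the part that bears it (a point fixed in the world has none). Each returns a list of dicts, best first, with "p" (0 to 1); they miss things now and then, are a little off and sometimes report something else, mostly with a low value. They report only what shows in the picture. A call takes as long as a camera call. They do not tell look-alikes from the thing itself.
- ctrl.recognise(picture, thing): "location" ([x, y, z] in m, in world coordinates, good to about 4 mm: the middle of the surface that is visible of it).
- ctrl.trace(picture, thing): "pixels" (384x512 bool, what is visible of it).
- ctrl.mark_of(picture, thing): "location" ([x, y, z] in m, in world coordinates, good to about 4 mm: a listed point, or the origin of a listed thing).
The state is a dict: "clock": time; "joint_pos": joint angles; "qvel": joint speeds; "tau": joint torques, N m; "tool_pos": TCP position; "orientation": TCP orientation; "force": force on the tool from outside, world axes, zero at the start; "moment": the same for the moment, N m; "opening": finger opening in m; "gripper_force": force on a finger pad.
Only numpy, scipy, OpenCV 4.12 (cv2) and the standard library are available. Lean on these libraries where they do the work, as an engineer would, in place of code of your own. Each camera call takes 0.05 s, during which the arm holds its last target. There are 200 camera calls.

## Task

Take the loose blue cover plate by its black handle and seat it on the two steel pins of the grey terminal box, its long side along the box's, so that it lies flat on the black sprung seal. Then press it down with a steady force of about 10 N, without ever squashing the seal flat, and finish while still pressing and holding it there, as a third hand for the colleague who will drive the screws. Leave the other things on the bench where they are.

Things in the scene. Friction and masses are not known exactly. Their poses are not given: they have to be found in the camera images.
- cover_mid (a point): Centre of the loose cover, 18 mm above its underside; x along its long side and handle, z up. A blue plate 160 x 110 x 6 mm (x, y, z), about 150 g, flat on the bench, black handle up. 11 mm holes at (x, y) = (+56, +32) and (-56, -32) mm take the pins; 6 mm holes on the other diagonal are for screws. It fits as well turned by half a turn.
- handle (a point): Centre of the cover's handle bar: black, 84 mm long (x), 14 mm wide (y), 12 mm high, its underside 24 mm and its top 36 mm above the plate's underside (18 and 30 mm above its upper face). A post at each end carries it; the middle 60 mm are free underneath.
- box: Terminal box: open grey box 160 x 110 mm (x, y), rim 53 mm above the bench, fixed on an aluminium plate 176 x 126 x 8 mm, white terminals inside, two black cable glands on the +y long side. Origin under the plate's centre, on the bench; x along the long side, z up. Two upright steel pins at (x, y) = (+56, +32) and (-56, -32) mm.
- pin (a point): Tip of the box's pin at (+56, +32) mm, 86 mm above the bench; the other is alike. Pins are 8 mm in diameter, tapered to 4 mm over the top 6 mm.
- seat (a point): Centre in plan of the box's mouth, at the height of the top of the seal when nothing lies on it: 63 mm above the bench (fixed to the box). The underside of the seated cover is about 0.5 mm below this point before it is pressed.
- seal (a joint): How far the seal is pressed, m: 0 free, 0.010 squashed flat (cover on the rim). A black frame 148 x 98 mm, bars 7 mm wide, in the box's mouth, guided straight down; it springs back with 1 N plus 2 N per mm. The cover's weight presses it about 0.0005, a 10 N push on the cover to about 0.0055.
- screwdriver: bystander: blue and black screwdriver 163 mm long, 31 mm high, lying on the bench; origin under its middle
- paste_tin: bystander: round yellow tin, 57 mm in diameter, 24 mm high; origin at the centre of its underside
- spacer_block: bystander: white block 30 x 50 x 20 mm with two holes; origin at the centre of its underside
- glue_pot: bystander: small pot with a blue brush standing in it, 43 mm in diameter, 130 mm high; origin at the centre of its underside
- bush_1: bystander: cream flanged bush, 24 mm in diameter, 22 mm high; origin at the centre of its underside
Mind the look-alikes: they are no part of the job. There is more than one size of the box; the one meant has the size given above.

How it is judged (in metres and radians):
On the way:
1. the cover sits on both pins, flat on the seal (horizontal distance between cover_mid and seat below 0.005 m and angle between the x axis of cover_mid and the x axis of box, either way round below 0.08 rad and angle between cover_mid's own z axis and vertical below 0.06 rad and z of cover_mid in the frame of seat below 0.0195 m), for 0.2 s.
At the end, for the whole second after the job is handed in: The cover sits on both pins (centre within 5 mm of the box's, long sides within 0.08 rad, level within 0.06 rad) and the robot still presses it down, steadily, so that the seal stays pressed 3 to 8.5 mm down (a push of about 5 to 16 N) through the last second (horizontal distance between cover_mid and seat below 0.005 m and angle between the x axis of cover_mid and the x axis of box, either way round below 0.08 rad and angle between cover_mid's own z axis and vertical below 0.06 rad and z of cover_mid in the frame of seat below 0.0165 m and value of joint seal between 0.003 and 0.0085 m and linear speed of cover below 0.01 m/s and contact force between the fingers and cover above 3 N); the arm keeps its last pose, push and grip.
It fails at once if the seal is squashed flat (value of joint seal above 0.0097 m).
It fails at once if a bystander is moved more than 30 mm (distance of any of screwdriver, paste_tin, spacer_block, glue_pot, bush_1 from where it was at the start of the episode above 0.03 m).
It also fails if it takes over 48 s, if anything falls off the work surface, if the arm or the gripper's body presses on something with over 40 N, if the wrist force passes 120 N, or if a joint passes its speed limit or range.

## Working session

There is one attempt and no reset: what is moved stays moved. The work goes in short steps, Python scripts to look and compute and a shell command to move; the robot and the scene stay as the last step left them, time stands still between calls to the robot, and variables do not carry over. Pictures are saved under pics/ and viewed, at most 10 in all, crops included, and the job is handed in when it is done.

```bash
mkdir -p pics; ls; cat > h.py <<'E'
import numpy as np, cv2
from plant import ctrl
from scipy.spatial.transform import Rotation as Ro
def save(s,n): cv2.imwrite('pics/'+n,s['frame'][:,:,::-1])
def proj(s,X):
    c=np.atleast_2d(X)@np.array(s['R']).T+s['t']; a=c[:,:2]/c[:,2:]
    a=a*(1+s['k1']*(a**2).sum(1,keepdims=True)); K=np.array(s['K'])
    return a@K[:2,:2].T+K[:2,2]
def ray(s,px,z):
    """pixels -> world points on plane z"""
    K=np.array(s['K']); d=(np.atleast_2d(px)-K[:2,2])@np.linalg.inv(K[:2,:2]).T
    u=d.copy()
    for _ in range(20): u=d/(1+s['k1']*(u**2).sum(1,keepdims=True))
    R=np.array(s['R']); o=-R.T@np.array(s['t']); v=np.c_[u,np.ones(len(u))]@R
    return o+v*((z-o[2])/v[:,2])[:,None]
E
python3 - <<'E'
from h import *
t=ctrl.snapshot('top'); s=ctrl.snapshot('scene')
save(t,'t0.png');save(s,'s0.png')
for n,p in(('top',t),('scene',s)):
  for th in ['cover_mid','handle','box','pin','seat','glue_pot','screwdriver','paste_tin','spacer_block','bush_1']:
    print(n,th,[(np.round(d['location'],3).tolist(),round(d['p'],2),proj(p,d['location'])[0].astype(int).tolist()) for d in ctrl.mark_of(p,th)[:4]])
print(ctrl.get_obs())
E
```

```text
pics
top cover_mid [([0.459, -0.095, 0.018], 0.88, [340, 218])]
top handle [([0.456, -0.092, 0.016], 0.7, [339, 219]), ([0.458, -0.096, 0.031], 0.67, [341, 218])]
top box [([0.458, 0.273, 0.001], 0.77, [236, 217]), ([0.385, 0.7, -0.001], 0.66, [117, 236]), ([0.4, 0.062, -0.0], 0.54, [295, 234])]
top pin [([0.428, 0.695, 0.059], 0.74, [114, 223]), ([0.524, 0.277, 0.084], 0.56, [234, 197])]
top seat [([0.455, 0.274, 0.062], 0.91, [235, 217]), ([0.384, 0.704, 0.04], 0.8, [112, 236])]
top glue_pot [([0.67, 0.121, -0.003], 0.5, [279, 160]), ([0.456, 0.272, 0.0], 0.18, [236, 218])]
top screwdriver [([0.623, -0.107, 0.002], 0.52, [342, 173])]
top paste_tin [([0.455, 0.272, -0.002], 0.69, [236, 218])]
top spacer_block [([0.547, -0.308, 0.002], 0.45, [397, 195])]
top bush_1 [([0.402, 0.059, -0.0], 0.56, [296, 234])]
scene cover_mid [([0.458, -0.094, 0.021], 0.57, [325, 188])]
scene handle [([0.455, -0.093, 0.03], 0.88, [325, 187])]
scene box [([0.384, 0.701, 0.001], 0.76, [123, 299]), ([0.458, 0.274, -0.001], 0.73, [239, 230])]
scene pin [([0.519, 0.279, 0.082], 0.82, [227, 201]), ([0.456, -0
[... 494 characters left out ...]
02], 0.46, [299, 216])]
{'clock': 1.1, 'joint_pos': array([-5.21901344e+01,  2.05468179e+01,  6.82834612e-01, -9.81440909e-04,
       -7.01366790e+01, -1.65067459e+01]), 'qvel': array([-0.00779053, -0.09515121,  0.06805356,  0.00152521,  0.05336479,
        0.02210028]), 'tau': array([ 5.90893233e-04, -5.82399344e+01,  2.93300235e+01,  7.00224012e+00,
        1.22359092e-02,  2.49901996e-05]), 'tool_pos': array([ 0.24520705, -0.62886684,  0.40465965]), 'orientation': array([ 1.79999103e+02,  6.96816176e-04, -1.58697214e+02]), 'force': array([ 0.2536214 , -0.02412452,  0.29243775]), 'moment': array([ 0.04060323, -0.02857234,  0.00881435]), 'gripper_force': 0.0, 'opening': 0.08752277981978426}
```

```bash
python3 - <<'E'
import cv2
a=cv2.imread('pics/t0.png')[130:290,80:430]; cv2.imwrite('pics/t0c.png',cv2.resize(a,None,fx=2.28,fy=2.28,interpolation=cv2.INTER_CUBIC))
a=cv2.imread('pics/s0.png')[130:330,80:400]; cv2.imwrite('pics/s0c.png',cv2.resize(a,None,fx=2.5,fy=2.5,interpolation=cv2.INTER_CUBIC))
E
```

```text
(no output)
```

View pics/t0c.png

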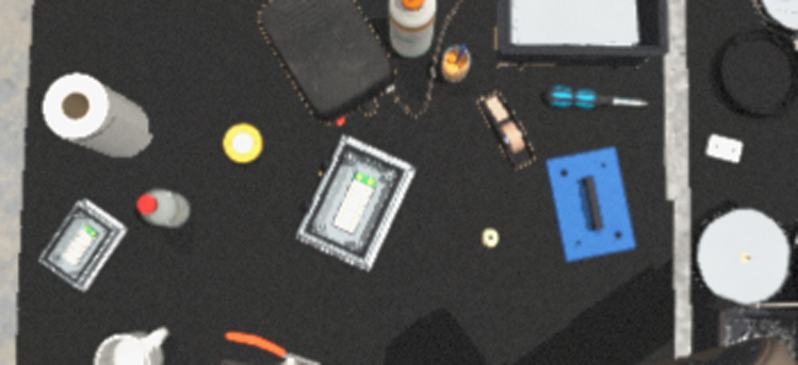

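View pics/s0c.png

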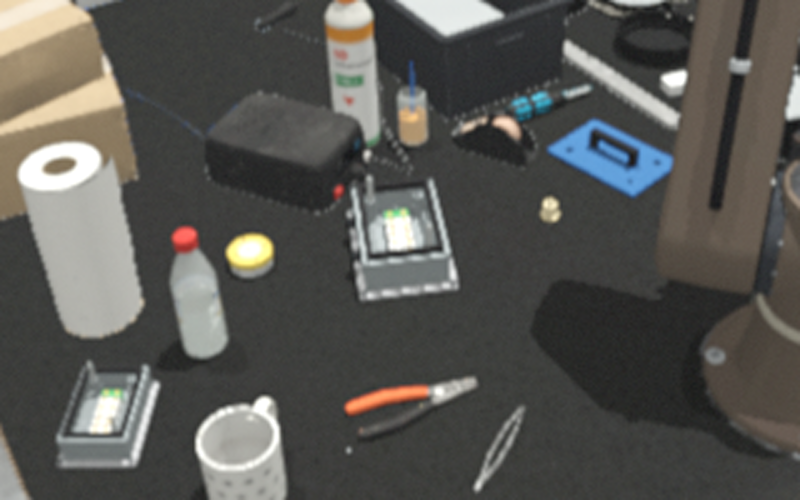

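```bash
python3 - <<'E'
from h import *
for n in('top','scene'):
  p=ctrl.snapshot(n)
  for th,z in(('cover_mid',.006),('box',.008)):
    for d in ctrl.trace(p,th)[:3]:
      m=d['pixels'].astype(np.uint8); c=max(cv2.findContours(m,0,2)[0],key=len)[:,0]
      w=ray(p,c.astype(float),z)[:,:2]*1000
      print(n,th,round(d['p'],2),c.mean(0),cv2.minAreaRect(w.astype(np.float32)))
t=p
E
python3 - <<'E'
import cv2
a=cv2.imread('pics/t0.png')[185:255,90:370]; cv2.imwrite('pics/c1.png',cv2.resize(a,None,fx=2.85,fy=2.85,interpolation=cv2.INTER_CUBIC))
E
```

```text
top cover_mid 0.95 [337.94915254 221.        ] ((459.31805419921875, -90.23869323730469), (163.79049682617188, 110.88362121582031), 12.447694778442383)
top box 0.74 [113.98214286 237.51785714] ((386.3187255859375, 705.2345581054688), (98.14511108398438, 122.21442413330078), 58.31094741821289)
top box 0.66 [236.3220339  219.22033898] ((454.7928771972656, 277.50628662109375), (130.80548095703125, 174.2053680419922), 65.80297088623047)
scene cover_mid 0.72 [323.20512821 192.12820513] ((456.08734130859375, -91.49861145019531), (169.05438232421875, 126.17313385009766), 11.775774002075195)
scene box 0.72 [121.59322034 298.76271186] ((393.75115966796875, 699.3092041015625), (101.63178253173828, 150.69454956054688), 55.16477966308594)
scene box 0.56 [241.18181818 228.01818182] ((480.34130859375, 266.1983642578125), (126.44119262695312, 237.43177795410156), 65.24276733398438)
```

View pics/c1.png

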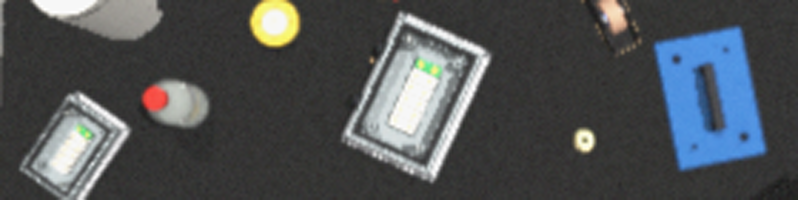

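The box candidates are (117,236) and (236,217) in the top view. The one at (236,217) measures about 174 x 131 mm, which fits the 176 x 126 plate. The other is about 122 x 98 mm, so it is the small look-alike. The cover is at (340,218), with its long side at +12.4°. The box's long side is at −24.2°.

```bash
cat >> h.py <<'E'
def go(x,y,z,yaw):
    o=ctrl.get_obs(); R=Ro.from_euler('xyz',o['orientation'],degrees=True)
    d=R.inv().apply(np.array([x,y,z])-o['tool_pos'])*1000
    w=(R.inv()*Ro.from_euler('xyz',[180,0,yaw],degrees=True)).as_rotvec(degrees=True)
    print('shift',d.round(1),'turn',w.round(2),'clock',o['clock'])
E
python3 -c "
from h import *
go(.458,-.093,.33,-167.6)"
```

```text
shift [-392.9  421.9   74.7] turn [ 0.  -0.   8.9] clock 1.4
```

```bash
python3 -m inch '[0,-164,176,31,0,0,4,0,-164,176,31,0,0,4,0,-164,176,31,0,0,4,0,-164,176,31,0,0,4,0,-164,176,31,0,0,4]' && python3 -c "
from h import *
go(.458,-.093,.33,-167.6);print(ctrl.get_obs()['joint_pos'].round(1))"
```

```text
clock: 1.9
tool_pos: [0.3343, -0.4032, 0.3736]
orientation: [-180.0, 0.0, -162.7]
force: [1.3, 0.0, 0.3]
opening: 0.0878
gripper_force: 0.0
shift [-210.4  259.4   43.6] turn [-0.01  0.02  4.91] clock 1.9
[-28.9   7.7 -20.9  -0.  -61.4 -43.8]
```

```bash
python3 -m inch '[0,-154,190,32,0,0,4,0,-154,190,32,0,0,4,0,-154,190,32,0,0,4,0,-154,190,32,0,0,4,0,-154,190,32,0,0,4]' && python3 -c "
from h import *
go(.458,-.093,.33,-167.6)"
```

```text
clock: 2.4
tool_pos: [0.4249, -0.1761, 0.3419]
orientation: [-180.0, 0.1, -166.7]
force: [0.6, -1.3, 0.2]
opening: 0.0875
gripper_force: 0.0
shift [-51.3  73.2  12. ] turn [-0.02  0.07  0.92] clock 2.4
```

```bash
python3 -m inch '[0,-51,73,12,0,0,1,0,-51,73,12,0,0,1,0,-51,73,12,0,0,1,0,-51,73,12,0,0,1]' && python3 - <<'E'
from h import *
w=ctrl.snapshot('wrist'); save(w,'w1.png')
for th in('cover_mid','handle'):
  print(th,[(np.round(d['location'],4).tolist(),round(d['p'],2),proj(w,d['location'])[0].round()) for d in ctrl.mark_of(w,th)[:3]])
for d in ctrl.trace(w,'cover_mid')[:1]:
  c=max(cv2.findContours(d['pixels'].astype(np.uint8),0,2)[0],key=len)[:,0]
  print(c.min(0),c.max(0),cv2.minAreaRect((ray(w,c.astype(float),.006)[:,:2]*1000).astype(np.float32)))
E
```

```text
clock: 2.8
tool_pos: [0.4576, -0.0944, 0.3296]
orientation: [-180.0, -0.0, -167.5]
force: [0.1, -0.2, -0.2]
opening: 0.0881
gripper_force: 0.0
cover_mid [([0.4561, -0.0896, 0.0191], 0.78, array([258., 179.]))]
handle [([0.4581, -0.0924, 0.0323], 0.74, array([254., 184.])), ([0.404, 0.0668, -0.0004], 0.28, array([431., 156.]))]
[193  88] [315 249] ((455.697998046875, -94.5634536743164), (156.06118774414062, 110.86782836914062), 11.140684127807617)
```

View pics/w1.png

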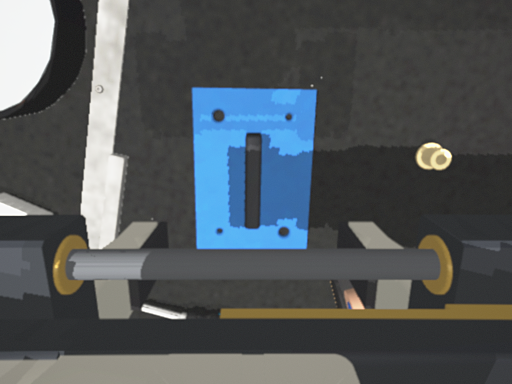

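The wrist view shows the whole cover. The big holes are near (218,115) and (284,232), the small ones near (289,117) and (219,231), and the handle spans rows 135–228 around column 253. Next I fix its pose from the holes.

```bash
cat >> h.py <<'E'
def dark(img,pt,r=9,inv=True):
    """sub-pixel centroid of the dark spot near pt"""
    x,y=map(int,pt); g=cv2.cvtColor(img,cv2.COLOR_RGB2GRAY)[y-r:y+r+1,x-r:x+r+1].astype(float)
    w=np.clip(np.median(g)*.8-g,0,None); Y,X=np.mgrid[-r:r+1,-r:r+1]
    return [x+(w*X).sum()/w.sum(),y+(w*Y).sum()/w.sum()]
E
python3 - <<'E'
from h import *
w=ctrl.snapshot('wrist')
px=[dark(w['frame'],p) for p in[(218,115),(284,232),(289,117),(219,231)]]
X=ray(w,px,.004)[:,:2]*1000; print(np.round(px,1).tolist(),X.round(1).tolist())
m=lambda a,b:((X[a]+X[b])/2).round(1)
print('centres',m(0,1),m(2,3),'diag',np.linalg.norm(X[0]-X[1]),np.linalg.norm(X[2]-X[3]),'(129.0)')
ang=lambda v:np.degrees(np.arctan2(v[1],v[0]))
b=np.degrees(np.arctan2(32,56))
# big (+56,+32)/(-56,-32); small (+56,-32)/(-56,+32)
for v,o in((X[0]-X[1],b),(X[2]-X[3],-b)): print(((ang(v)-o)+90)%180-90)
t=ctrl.snapshot('top')
print(ctrl.get_obs()['tool_pos'],ctrl.get_obs()['orientation'])
E
```

```text
[[219.5, 116.5], [284.9, 232.0], [289.8, 117.5], [221.0, 231.3]] [[409.8, -136.8], [506.8, -52.0], [397.1, -74.1], [519.6, -114.5]]
centres [458.3 -94.4] [458.4 -94.3] diag 128.90162182683804 128.97804282625788 (129.0)
11.43355151290504
11.527558954312042
[ 0.45709637 -0.09627337  0.32984821] [-1.79997094e+02  1.84002317e-02 -1.67793380e+02]
```

```bash
python3 -c "
from h import *
go(.4583,-.0944,.189,-168.5)"
```

```text
shift [ -1.5   1.6 140.8] turn [-0.    0.02  0.71] clock 3.1
```

```bash
python3 -m inch '[0,-1.5,1.6,40,0,0,0.7,0,-1.5,1.6,80,0,0,0.7,0,-1.5,1.6,115,0,0,0.7,0,-1.5,1.6,135,0,0,0.7,0,-1.5,1.6,141,0,0,0.7]' && python3 -m inch '[0,0,0,0,0,0,0,1,0,0,0,0,0,0,1,0,0,0,0,0,0,1,0,0,0,0,0,0,1,0,0,0,0,0,0]' && python3 -c "
from h import *
go(.4583,-.0944,.189,-168.5)"
```

```text
clock: 3.6
tool_pos: [0.4575, -0.0943, 0.1867]
orientation: [180.0, -0.2, -168.5]
force: [-0.2, -0.1, 0.5]
opening: 0.0878
gripper_force: 0.0
clock: 4.1
tool_pos: [0.4587, -0.0934, 0.1894]
orientation: [180.0, 0.1, -168.4]
force: [-0.6, -0.2, -0.4]
opening: 0.0608
gripper_force: 0.0
shift [ 0.6 -0.9  0.4] turn [0.   0.09 0.11] clock 4.1
```

```bash
for i in 1 2; do python3 -m inch '[1,0,0,0,0,0,0,1,0,0,0,0,0,0,1,0,0,0,0,0,0,1,0,0,0,0,0,0,1,0,0,0,0,0,0]'; done
```

```text
clock: 4.6
tool_pos: [0.4585, -0.0935, 0.1886]
orientation: [-180.0, -0.0, -168.4]
force: [-0.3, -0.4, 0.7]
opening: 0.0217
gripper_force: 0.0
clock: 5.1
tool_pos: [0.4585, -0.0935, 0.1886]
orientation: [-180.0, -0.0, -168.4]
force: [0.4, 0.2, -1.9]
opening: 0.0137
gripper_force: 30.0
```

```bash
python3 -m inch '[1,0,0,-15,0,0,0,1,0,0,-45,0,0,0,1,0,0,-85,0,0,0,1,0,0,-120,0,0,0,1,0,0,-140,0,0,0]' && python3 - <<'E'
from h import *
w=ctrl.snapshot('wrist'); save(w,'w2.png'); o=ctrl.get_obs(); print(o['tool_pos'],o['force'],o['opening'])
go(.457,.273,.36,-168.4-35.8)
E
```

```text
clock: 5.6
tool_pos: [0.4588, -0.0935, 0.3315]
orientation: [-180.0, 0.2, -168.4]
force: [0.5, 0.5, -1.3]
opening: 0.0137
gripper_force: 30.0
[ 0.459497   -0.09346601  0.33373315] [ 2.58210806 -0.76483135  2.04531769] 0.013800821037768612
shift [-71.7 359.4 -26.2] turn [ 0.06  0.38 35.85] clock 5.65
```

View pics/w2.png

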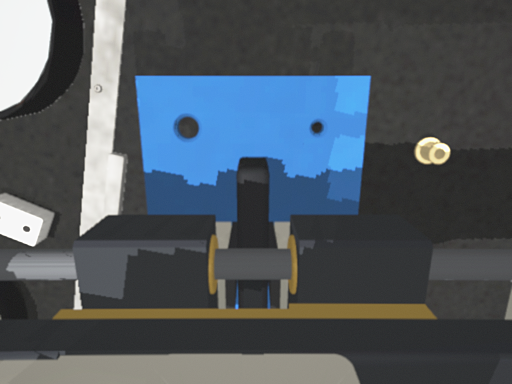

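The cover is in the grip. I'll hover beside the box at the half-turned yaw, so that one wrist picture shows both the cover's holes and the box.

```bash
python3 -c "
from h import *
go(.45,.08,.40,-128.4)"
```

```text
shift [-26.1 171.7 -66.3] turn [ -0.18   0.34 -39.95] clock 5.65
```

```bash
python3 -m inch '[1,-5,34,-13,0,0,-8,1,-10,68,-26,0,0,-16,1,-15,102,-39,0,0,-24,1,-20,136,-52,0,0,-32,1,-26,171,-66,0,0,-40]' && python3 -c "
from h import *
go(.43,.24,.42,-88.4)"
```

```text
clock: 6.15
tool_pos: [0.4489, 0.0804, 0.3947]
orientation: [180.0, -0.0, -128.1]
force: [0.2, -0.3, -1.4]
opening: 0.0142
gripper_force: 30.0
shift [-114.   113.3  -25.3] turn [ 4.000e-02 -2.000e-02 -3.968e+01] clock 6.15
```

```bash
python3 -m inch '[1,-23,23,-5,0,0,-8,1,-46,46,-10,0,0,-16,1,-68,68,-15,0,0,-24,1,-91,91,-20,0,0,-32,1,-114,113,-25,0,0,-40]' && python3 -c "
from h import *
go(.38,.29,.42,-48.4)"
```

```text
clock: 6.65
tool_pos: [0.4312, 0.24, 0.4194]
orientation: [180.0, -0.0, -88.1]
force: [1.5, 0.3, -1.1]
opening: 0.0139
gripper_force: 30.0
shift [-51.7  49.5  -0.6] turn [  0.05   0.   -39.66] clock 6.65
```

```bash
python3 -m inch '[1,-10,10,0,0,0,-8,1,-20,20,0,0,0,-16,1,-30,30,0,0,0,-24,1,-40,40,0,0,0,-32,1,-52,50,0,0,0,-40]' && python3 -c "
from h import *
go(.329,.33,.42,-24.2)"
```

```text
clock: 7.15
tool_pos: [0.3797, 0.2895, 0.419]
orientation: [179.9, 0.0, -48.1]
force: [-0.0, -0.5, -1.4]
opening: 0.0135
gripper_force: 30.0
shift [-64.   10.7  -1. ] turn [ 6.000e-02  2.000e-02 -2.388e+01] clock 7.15
```

```bash
python3 -m inch '[1,-20,3,0,0,0,-8,1,-42,7,0,0,0,-16,1,-64,11,0,0,0,-24,1,-64,11,0,0,0,-24,1,-64,11,0,0,0,-24]' && python3 - <<'E'
from h import *
w=ctrl.snapshot('wrist'); save(w,'w3.png'); o=ctrl.get_obs(); print(o['tool_pos'],o['orientation'])
for th in('pin','seat','box'):
  print(th,[(np.round(d['location'],4).tolist(),round(d['p'],2),proj(w,d['location'])[0].round()) for d in ctrl.mark_of(w,th)[:3]])
E
```

```text
clock: 7.65
tool_pos: [0.3293, 0.33, 0.4193]
orientation: [180.0, 0.0, -24.4]
force: [0.1, 0.3, -1.4]
opening: 0.0138
gripper_force: 30.0
[0.32964228 0.3297889  0.4193255 ] [ 1.79960149e+02  4.72508223e-03 -2.44671787e+01]
pin [([0.3273, 0.3367, 0.2499], 0.53, array([242., 254.]))]
seat [([0.4606, 0.2733, 0.0606], 0.97, array([250.,  18.]))]
box [([0.4587, 0.2746, -0.002], 0.63, array([250.,  34.]))]
```

View pics/w3.png

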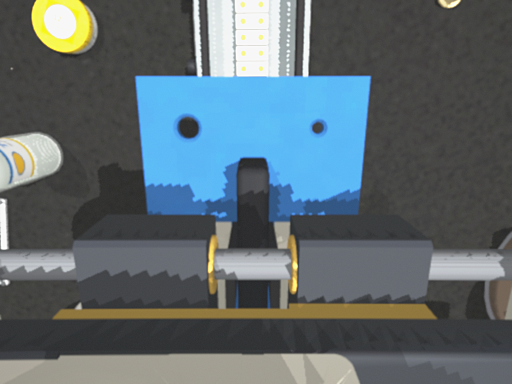

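The box's mouth shows at the top of the picture (columns 195–310). The cover hides its lower part from row 75 down. I'll take one picture per pin, shifting along tool x.

```bash
python3 - <<'E'
from h import *
w=ctrl.snapshot('wrist')
R,t=np.array(w['R']),np.array(w['t']); print('cam',(-R.T@t).round(3))
a=np.radians(-24.2);u=np.array([np.cos(a),np.sin(a)]);v=np.array([-u[1],u[0]]);c=np.array([.458,.273])
for s in range(-80,121,20):
  P=[np.r_[c+k*(.056*u+.032*v)-u*s/1000,z] for k in(1,-1) for z in(.086,.055)]
  print(s,proj(w,P).round().astype(int).tolist())
E
```

```text
cam [0.393 0.301 0.399]
-80 [[206, -190], [211, -158], [289, -17], [285, -6]]
-60 [[208, -155], [212, -128], [288, 9], [284, 18]]
-40 [[209, -123], [213, -99], [287, 35], [284, 41]]
-20 [[210, -91], [214, -72], [287, 59], [284, 63]]
0 [[211, -62], [215, -45], [286, 83], [283, 85]]
20 [[212, -33], [216, -20], [286, 106], [283, 105]]
40 [[213, -6], [217, 4], [285, 128], [282, 125]]
60 [[214, 20], [217, 28], [285, 149], [282, 145]]
80 [[214, 45], [218, 50], [284, 170], [282, 164]]
100 [[215, 69], [219, 72], [284, 189], [281, 182]]
120 [[216, 93], [219, 93], [284, 209], [281, 200]]
```

```bash
cat > look.py <<'E'
import sys
from h import *
w=ctrl.snapshot('wrist'); save(w,sys.argv[1]); o=ctrl.get_obs(); print(o['tool_pos'].round(4),o['orientation'].round(2))
for d in ctrl.mark_of(w,'pin')[:3]: print(np.round(d['location'],4),round(d['p'],2),proj(w,d['location'])[0].round(1))
np.savez('pics/'+sys.argv[1]+'.npz',**{k:w[k] for k in('frame','K','k1','R','t')},tp=o['tool_pos'],ori=o['orientation'])
E
python3 -m inch '[1,-30,0,0,0,0,0,1,-30,0,0,0,0,0,1,-30,0,0,0,0,0,1,-30,0,0,0,0,0,1,-30,0,0,0,0,0]' && python3 look.py wB.png
python3 -m inch '[1,45,0,0,0,0,0,1,90,0,0,0,0,0,1,112,0,0,0,0,0,1,112,0,0,0,0,0,1,112,0,0,0,0,0]' && python3 -m inch '[1,0,0,0,0,0,0,1,0,0,0,0,0,0]' && python3 look.py wA.png
python3 -c "
import cv2,numpy as np
a=[cv2.resize(cv2.imread('pics/'+n)[:150,140:380],None,fx=3.2,fy=1.9*1,interpolation=2) for n in('wA.png','wB.png')]
cv2.imwrite('pics/AB.png',np.vstack(a))"
```

```text
clock: 8.4
tool_pos: [0.3028, 0.3421, 0.4196]
orientation: [180.0, -0.0, -24.4]
force: [0.9, 0.4, -1.7]
opening: 0.0137
gripper_force: 30.0
[0.3028 0.3421 0.4196] [179.99  -0.   -24.44]
clock: 9.0
tool_pos: [0.4048, 0.2956, 0.4193]
orientation: [180.0, 0.0, -24.5]
force: [-0.8, -0.5, -2.1]
opening: 0.0135
gripper_force: 30.0
clock: 9.2
tool_pos: [0.4038, 0.2964, 0.4198]
orientation: [-180.0, 0.0, -24.3]
force: [-0.5, 0.5, -1.5]
opening: 0.0137
gripper_force: 30.0
[0.4038 0.2964 0.4198] [-179.98    0.    -24.33]
[0.518  0.2822 0.0862] 0.7 [214.2  52.4]
```

View pics/AB.png

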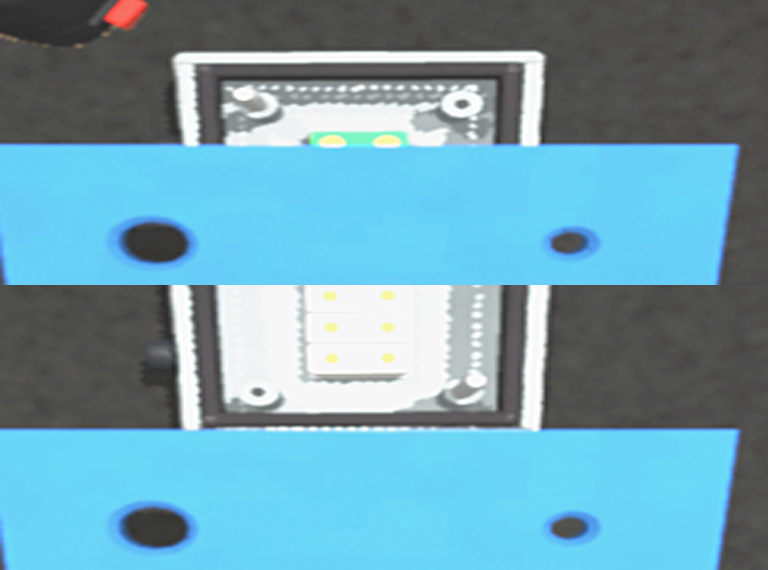

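Pin A's tip shows at about (216,50) in wA and pin B's at about (288,50) in wB. The big hole is at about (188,127), upper left, which is pin A's side. I'll enlarge the tips to read them more finely.

```bash
python3 - <<'E'
import cv2,numpy as np
a=cv2.imread('pics/wA.png')[32:76,196:240]; b=cv2.imread('pics/wB.png')[32:76,266:310]
im=np.hstack([cv2.resize(x,None,fx=9,fy=9,interpolation=cv2.INTER_NEAREST) for x in(a,b)])
for i in range(0,44,4):
  cv2.putText(im,str(32+i),(0,i*9+9),0,.35,(0,0,255)); cv2.line(im,(0,i*9),(792,i*9),(0,0,255),1) if i%8==0 else 0
  for k,x0 in((0,196),(396,266)):
    cv2.putText(im,str(x0+i),(k+i*9,394),0,.33,(255,0,0))
    if i%8==0: cv2.line(im,(k+i*9,0),(k+i*9,396),(255,0,0),1)
cv2.imwrite('pics/tips.png',im)
E
```

```text
(no output)
```

View pics/tips.png

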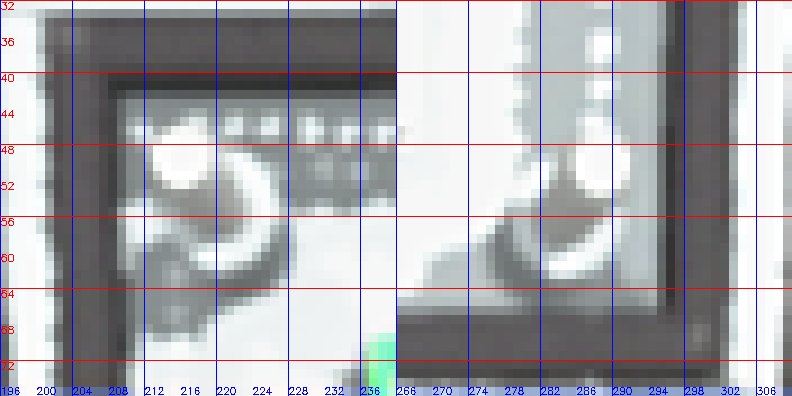

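```bash
python3 - <<'E'
from h import *
def ld(n): return dict(np.load(f'pics/{n}.png.npz'))
A,B=ld('wA'),ld('wB')
deg=lambda v:np.degrees(np.arctan2(v[1],v[0]))
# box
pa=ray(A,[[215.6,48.5]],.083)[0,:2]*1e3; pb=ray(B,[[288.3,49.3]],.083)[0,:2]*1e3
bc=(pa+pb)/2; ba=deg(pa-pb)-np.degrees(np.arctan2(32,56))
print('pins',pa,pb,'dist',np.linalg.norm(pa-pb),'centre',bc,'yaw',ba)
a=np.radians(ba);u=np.array([np.cos(a),np.sin(a)]);v=np.array([-u[1],u[0]])
# seal outer edges, box coords about bc
L=lambda S,px:(lambda q:[q@u,q@v])(ray(S,[px],.063)[0,:2]*1e3-bc)
print('seal A left/top',L(A,[200.5,60])[1],L(A,[250,33.4])[0],'B right/bottom',L(B,[302.8,60])[1],L(B,[250,74.3])[0],'expect 49 74 -49 -74')
for S in(A,B):
  px=[dark(S['frame'],p,14) for p in[(188,127),(318,127)]]
  X=ray(S,px,S['tp'][2]-.1886+.004)[:,:2]*1e3
  e=X[0]-X[1]; ca=deg(e)-90; c=np.radians(ca);cu=np.array([np.cos(c),np.sin(c)])
  cc=X.mean(0)-56*cu
  y=np.radians(S['ori'][2]);tx=np.array([np.cos(y),np.sin(y)]);ty=np.array([tx[1],-tx[0]]);d=cc-S['tp'][:2]*1e3
  print('holes',np.round(px,1).tolist(),'dist',np.linalg.norm(e),'cover yaw-tool yaw',ca-S['ori'][2],'cover centre in tool xy',d@tx,d@ty)
E
```

```text
pins [520.90003474 279.78657803] [392.36534866 266.36183415] dist 129.23385498631652 centre [456.6326917  273.07420609] yaw -23.78226962884652
seal A left/top 48.97661069231769 71.72129395228451 B right/bottom -48.169894947699596 -75.33666354764036 expect 49 74 -49 -74
holes [[188.1, 127.4], [317.6, 127.2]] dist 63.78767978165971 cover yaw-tool yaw 0.08764804757901246 cover centre in tool xy 0.3488852308992821 0.08335983326063234
holes [[188.1, 127.4], [317.7, 127.2]] dist 63.837677093794824 cover yaw-tool yaw 0.08919428118737827 cover centre in tool xy 0.369877112690069 0.158248164467462
```

The measurements agree: pin distance 129.2 mm (expected 129.0), hole distance 63.8 mm (expected 64), seal width about 97 mm (expected 98). Next I move above the pins.

```bash
python3 -c "
from h import *
go(.4558,.2735,.295,-23.9)"
```

```text
shift [ 56.8  -0.5 124.9] turn [-0.02 -0.   -0.43] clock 9.3
```

```bash
python3 -m inch '[1,28,0,30,0,0,0,1,57,-0.5,65,0,0,-0.4,1,57,-0.5,100,0,0,-0.4,1,57,-0.5,125,0,0,-0.4,1,57,-0.5,125,0,0,-0.4]' && python3 -m inch '[1,0,0,0,0,0,0,1,0,0,0,0,0,0]' && python3 - <<'E'
from h import *
go(.4558,.2735,.272,-23.9)
s=ctrl.snapshot('scene'); a=s['frame'][150:270,190:330,::-1]
cv2.imwrite('pics/s1.png',cv2.resize(a,None,fx=5,fy=5,interpolation=cv2.INTER_CUBIC))
E
```

```text
clock: 9.8
tool_pos: [0.4554, 0.2722, 0.2913]
orientation: [179.6, 0.1, -24.0]
force: [0.1, -0.2, -1.9]
opening: 0.0137
gripper_force: 30.0
clock: 10.0
tool_pos: [0.4568, 0.2738, 0.2965]
orientation: [-179.8, -0.1, -23.9]
force: [-0.6, 1.2, -0.9]
opening: 0.0139
gripper_force: 30.0
shift [-0.8  0.8 24.5] turn [-0.15 -0.07 -0.03] clock 10.0
```

View pics/s1.png

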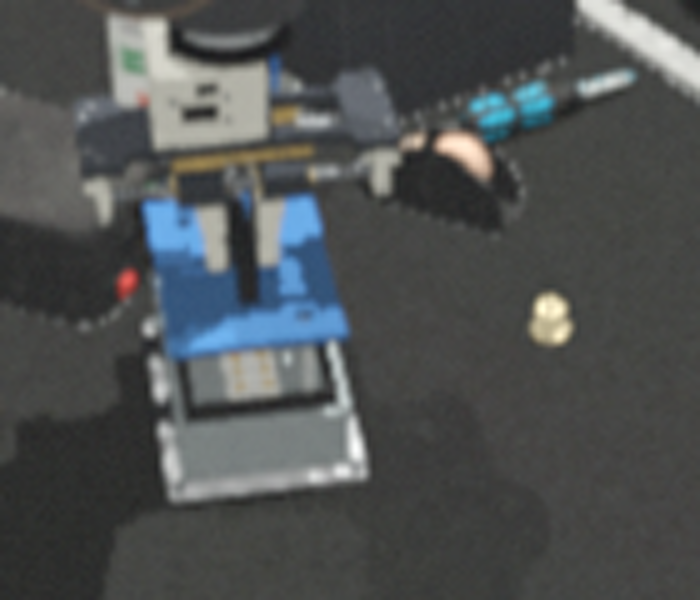

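The cover hangs above the box, parallel to it, and nothing is touching. I'll descend in small steps and watch the force.

```bash
python3 -m inch '[1,-0.4,0.4,6,0,0,0,1,-0.4,0.4,12,0,0,0,1,-0.4,0.4,17,0,0,0,1,-0.4,0.4,20,0,0,0,1,-0.4,0.4,20,0,0,0]' && python3 -m inch '[1,0,0,1,0,0,0,1,0,0,3,0,0,0,1,0,0,5,0,0,0,1,0,0,6,0,0,0,1,0,0,6,0,0,0]' && python3 -c "
from h import *
go(.4558,.2735,.268,-23.9); print(ctrl.get_obs()['force'])"
```

```text
clock: 10.55
tool_pos: [0.4559, 0.2726, 0.274]
orientation: [179.9, 0.0, -24.0]
force: [-0.5, 0.0, -2.0]
opening: 0.0138
gripper_force: 30.0
clock: 11.05
tool_pos: [0.4559, 0.2728, 0.2685]
orientation: [180.0, 0.0, -24.0]
force: [-0.1, 0.4, -0.6]
opening: 0.0138
gripper_force: 30.0
shift [-0.4 -0.6  0.5] turn [ 0.02  0.01 -0.1 ] clock 11.05
[-0.12480147  0.40220621 -0.56016282]
```

```bash
python3 -m inch '[1,0,0,2,0,0,0,1,0,0,4,0,0,0,1,0,0,6,0,0,0,1,0,0,7,0,0,0,1,0,0,7,0,0,0]' && python3 -m inch '[1,0,0,1,0,0,0,1,0,0,2,0,0,0,1,0,0,3,0,0,0,1,0,0,4,0,0,0,1,0,0,4,0,0,0]' && python3 -c "
from h import *
go(.4558,.2735,.25,-23.9); print(ctrl.get_obs()['force'],ctrl.get_obs()['moment'])"
```

```text
clock: 11.55
tool_pos: [0.4559, 0.2727, 0.2614]
orientation: [180.0, 0.0, -24.0]
force: [-0.0, 0.5, -1.6]
opening: 0.0135
gripper_force: 30.0
clock: 12.05
tool_pos: [0.4559, 0.2727, 0.2575]
orientation: [180.0, 0.0, -24.0]
force: [-0.2, 0.0, -1.9]
opening: 0.0137
gripper_force: 30.0
shift [-0.4 -0.6  7.5] turn [ 0.01  0.01 -0.1 ] clock 12.05
[-0.15027502  0.02886776 -1.89991223] [-0.09743532  0.18784124 -0.02468844]
```

```bash
python3 -m inch '[1,0,0,2,0,0,0,1,0,0,4,0,0,0,1,0,0,6,0,0,0,1,0,0,7,0,0,0,1,0,0,7,0,0,0]' && python3 -m inch '[1,0,0,0.5,0,0,0,1,0,0,1,0,0,0,1,0,0,1.5,0,0,0,1,0,0,2,0,0,0,1,0,0,2,0,0,0]'  && python3 -m inch '[1,0,0,0,0,0,0,1,0,0,0,0,0,0,1,0,0,0,0,0,0]'
```

```text
clock: 12.55
tool_pos: [0.456, 0.2728, 0.2506]
orientation: [180.0, 0.0, -24.0]
force: [-1.0, 0.6, 1.7]
opening: 0.0134
gripper_force: 30.0
clock: 13.05
tool_pos: [0.456, 0.2728, 0.2488]
orientation: [-180.0, -0.0, -24.0]
force: [-2.5, -0.8, 5.1]
opening: 0.0136
gripper_force: 30.0
clock: 13.35
tool_pos: [0.456, 0.2728, 0.2487]
orientation: [180.0, -0.0, -24.0]
force: [-2.4, -1.0, 4.6]
opening: 0.0135
gripper_force: 30.0
```

Seal contact is as expected: geometry gives about 2.9 mm of compression, force about 2.6 mm. I'll press a further 2.9 mm.

```bash
python3 -m inch '[1,0,0,0.6,0,0,0,1,0,0,1.2,0,0,0,1,0,0,1.8,0,0,0,1,0,0,2.4,0,0,0,1,0,0,2.9,0,0,0]' && python3 -m inch '[1,0,0,0,0,0,0,1,0,0,0,0,0,0,1,0,0,0,0,0,0,1,0,0,0,0,0,0,1,0,0,0,0,0,0]' && python3 - <<'E'
from h import *
for n in range(3):
  s=ctrl.snapshot('scene'); o=ctrl.get_obs(); print(o['force'].round(2),o['moment'].round(2),o['tool_pos'].round(4))
a=s['frame'][150:270,190:330,::-1]
cv2.imwrite('pics/s2.png',cv2.resize(a,None,fx=5,fy=5,interpolation=cv2.INTER_CUBIC))
E
```

```text
clock: 13.85
tool_pos: [0.456, 0.2728, 0.2461]
orientation: [-180.0, -0.0, -24.0]
force: [-5.4, -1.5, 10.3]
opening: 0.0137
gripper_force: 30.0
clock: 14.35
tool_pos: [0.456, 0.2728, 0.2463]
orientation: [-180.0, -0.0, -24.0]
force: [-4.1, -1.9, 8.8]
opening: 0.0133
gripper_force: 30.0
[-4.29 -1.01  9.23] [-0.64  1.73 -0.01] [0.456  0.2728 0.2463]
[-4.52 -0.44  9.83] [-0.63  1.7   0.01] [0.456  0.2728 0.2462]
[-3.9  -2.01  9.59] [-0.66  1.73  0.01] [0.456  0.2728 0.2463]
```

View pics/s2.png

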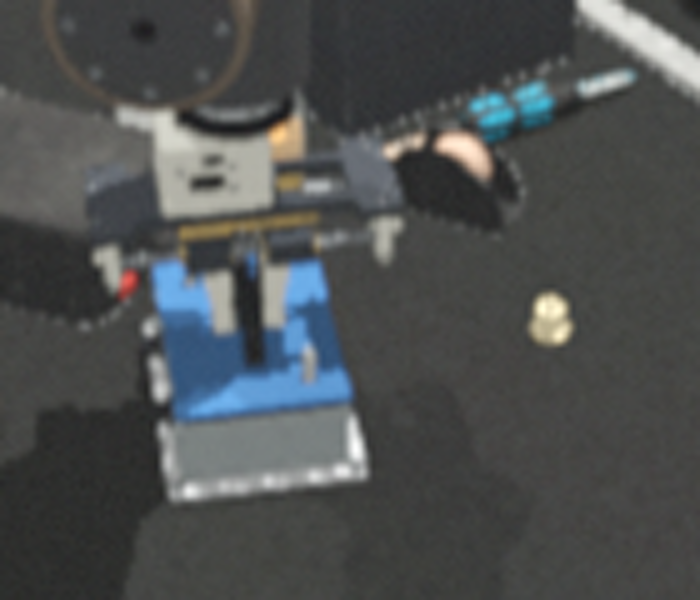

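Pin B stands up through the cover at (310,360), and the cover lies flat on the box. The push is a steady 9.5 N or so, with the seal about 5.3 mm down. I'm handing in.

```bash
python3 -c "
from plant import ctrl
print(ctrl.close_job())"
```

```text
the job is handed in; nothing more can be done
None
```

The cover is on the box's pins and flat on the seal, and the arm is still holding it down with about 9.5 N (seal about 5.3 mm pressed). I handed the job in at about 14.5 s; no verdict came back.

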